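# Stand the knocked-over table markers back up

### The arm

A 6-joint arm with a two-finger parallel gripper is mounted at the origin on the work surface. World frame = base frame: x ahead of the robot, y to its left, z up, the work surface at z = 0. Lengths are in mm, angles in rad, forces in N, time in s.
With the tool pointing down it reaches from about 350 to 875 mm from the base axis. Payload 4.2 kg.
Tool frame: the origin (TCP) lies midway between the tips of the shut fingers; the grasp point (between the pads) lies 19 mm behind it; z points along the fingers, y is the line along which they close (so a half turn about z gives the same grasp; the last joint's range is limited). The gripper opens to 85 mm and grips with 20 to 120 N. Pads are 22 mm wide; open, the fingers measure 114 mm over their backs; the gripper's body (76 mm by 85 mm) begins 54 mm behind the grasp point. The pads swing forward as they close: fully open they stand 13 mm farther back than shut.
Start: joints at [1.416, 0.385, 0.008, 0, -1.194, -0.259], TCP at [251.274, 572.242, 199.812] pointing down, gripper open.
Joint ranges: [-3.14, 3.14], [-1.21, 2.06], [-1.07, 1.41], [-3.16, 2.05], [-2.99, -0.16], [-3.1, 3.1]. Speed limits (rad/s): [2.79, 2.79, 3.14, 3.14, 3.14, 3.14].

### API

Orientations are given as a unit quaternion [x, y, z, w].
In Python, from bench import arm gives the robot as it stands. The module is installed in compiled form; this text tells all that it offers.
- The arm moves only by the shell command python3 -m handwheel 'ROWS' [OPENING]. ROWS is JSON, a list of rows, each an object of numbers: "x", "y", "z": the shift along the world's x, y, z each as a share of 20 cm, from -1 to 1; "ax", "ay", "az": the turn, a rotation vector about the world's x, y, z each as a share of 90 degrees, from -1 to 1. In form: [{"x": .., "y": .., "z": .., "ax": .., "ay": .., "az": ..}, ...]. A call has exactly 8 rows; each row shifts and turns the commanded pose from where the row before left it; what a row does not reach is not made up. A row lasts 1/10 s, in which the tool goes at most 50 mm and 8.59 degrees, less where a joint would pass 70% of its speed; a pose out of reach is approached as far as the arm can. A call with a number of a shift or a turn outside -1 to 1 is refused whole. A call with a gripper value outside its range is refused whole. OPENING is the opening, from -1 (shut) to 1 (fully open), set as the call begins (- or left out, the last holds). The fingers move at their own pace and stop on an object; the grip force is fixed at half the most. Time passes only in rows, so rows that do not move let the fingers close, or fill a call up. It gives the time, the measured TCP pose, the force, the opening and the grip force at its end, in the units of the state.
- arm.read_state(): the state, without advancing time (a new reading comes with each control period).
- arm.get_image(name): name is "side" or "top" or "wrist"; returns the picture (480x640x3 uint8, red, green, blue); there is no depth.
- arm.camera_params(name): a dict with "K" (3x3 intrinsics, pixels), "position" and "orientation" of the camera in the world. Camera axes: x right, y down, z forward; pixel columns grow to the right and rows downward; lengths in mm; the calibration is good to about 2 mm. A picture is of the moment at which its call begins: read the wrist's pose just before it. camera_params takes no time and is no camera call; for the wrist camera it gives the pose at the moment of the call.
- arm.job_done(): hands the job in; it is judged then, once.
The state is a dict: "clock": time; "joints": joint angles; "joint_vel": joint speeds; "joint_efforts": joint torques, N m; "position": TCP position; "ee_rot": TCP orientation; "contact_force": force on the tool from outside, world axes, zero at the start; "wrist_torque": the same for the moment, N m; "gripper_width": finger opening in mm; "grasp_force": force on a finger pad.
Only numpy, scipy, OpenCV 4.12 (cv2) and the standard library are available. Lean on these libraries where they do the work, as an engineer would, in place of code of your own. Each camera call takes 0.05 s, during which the arm holds its last target. There are 200 camera calls.

### The job

Two table markers on stone bases have been knocked flat on their backs on the dining table. Stand both upright again on the spot by gently pushing their raised bases over with the fingertips; do not pinch, lift or shift them about, and leave the glasses, the plate and the phone undisturbed.

Things in the scene. Friction and masses are not known exactly. Their poses are not given: they have to be found in the camera images.
- marker_pink: Table marker: grey-green marble base, pink panel with brass ring. L shape, lying on its back; 110 mm tall when standing, 500 g (+-30%), mostly base. Origin: middle of the base's bottom rear edge (heel), on the table. Own x: heel to panel top, up when standing; z up as it lies. As it lies: base x 0 to 25, y +-45, z 0 to 75 mm, like a low wall; panel flat on table, x 25 to 110, z 0 to 6, same width.
- marker_photo: Table marker: slate base, dark panel with pale picture. L shape, lying on its back; 100 mm tall when standing, 460 g (+-30%), mostly base. Origin: middle of the base's bottom rear edge (heel), on the table. Own x: heel to panel top, up when standing; z up as it lies. As it lies: base x 0 to 22, y +-50, z 0 to 70 mm, like a low wall; panel flat on table, x 22 to 100, z 0 to 6, same width.
- pink_edge (a point): Mid top edge of the pink marker's base as it lies, on the face towards the panel: own x 25, y 0, z 75 mm. A level push of 1 to 3 N towards own -x on the top 25 mm of this face tips it about the heel without sliding; past about 35 degrees it falls upright itself. The panel swings up behind the finger: push on 70 mm or more in all to clear it, then leave straight up.
- photo_edge (a point): Mid top edge of the picture marker's base as it lies, on the face towards the panel: own x 22, y 0, z 70 mm. A level push of 1 to 3 N towards own -x on the top 25 mm of this face tips it about the heel without sliding; past about 35 degrees it falls upright itself. The panel swings up behind the finger: push on 70 mm or more in all to clear it, then leave straight up.
- flute: Empty champagne flute of clear glass, standing, 210 mm tall, foot 66 mm across, bowl 52 mm across; loose and fragile, leave alone. Origin at the centre of the foot's underside, z up.
- goblet: Empty stemmed water glass, standing, 150 mm tall, bowl 74 mm across, foot 66 mm; loose and fragile, leave alone. Origin at the centre of the foot's underside, z up.
- plate: White china plate, 140 mm across, 18 mm high, loose; leave alone. Origin at the centre of the underside, z up.
- phone: Mobile phone lying screen up, 150 x 72 x 9 mm, long side along its x, copper edge and black screen; loose, leave alone. Origin at the centre of the underside, z up.
Mind the look-alikes: they are no part of the job. What is shaped like the marker_pink but red is not meant. What is shaped like the marker_photo but orange is not meant.

How it is judged (in metres and radians):
At the end, for the whole second after the job is handed in: Both markers stand upright on the undersides of their bases (body x within 0.08 rad of vertical, heel edge on the table to 8 mm), each heel edge within 60 mm of where it began, at rest (angle between each of marker_pink, marker_photo's own x axis and vertical below 0.08 rad and height (world z) of each of marker_pink, marker_photo below 0.008 m and distance of each of marker_pink, marker_photo from where it was at the start of the episode below 0.06 m and linear speed of each of marker_pink, marker_photo below 0.02 m/s and angular speed of each of marker_pink, marker_photo below 0.1 rad/s); the robot touches nothing.
It fails at once if a marker is lifted off the table: its heel edge rises more than 20 mm (height (world z) of any of marker_pink, marker_photo above 0.02 m).
It fails at once if a marker that still lies is pinched or pushed hard: more than 20 N between the fingers and it ((contact force between the fingers and marker_pink above 20 N and angle between marker_pink's own x axis and vertical above 1.2 rad) or (contact force between the fingers and marker_photo above 20 N and angle between marker_photo's own x axis and vertical above 1.2 rad)).
It fails at once if a glass, the plate or the phone is shifted more than 20 mm or tipped (distance of any of flute, goblet, plate, phone from where it was at the start of the episode above 0.02 m or angle between any of flute, goblet, plate, phone's own z axis and vertical above 0.25 rad).
It also fails if it takes over 45 s, if anything falls off the work surface, if the arm or the gripper's body presses on something with over 40 N, if the wrist force passes 120 N, or if a joint passes its speed limit or range.

## Working session

There is one attempt and no reset: what is moved stays moved. The work goes in short steps, Python scripts to look and compute and a shell command to move; the robot and the scene stay as the last step left them, time stands still between calls to the robot, and variables do not carry over. Pictures are saved under pics/ and viewed, at most 10 in all, crops included, and the job is handed in when it is done.

```bash
mkdir -p pics; cat > h.py <<'E'
import numpy as np,cv2
from bench import arm
from scipy.spatial.transform import Rotation as R
def snap(n,f):
    im=arm.get_image(n); cv2.imwrite('pics/'+f,im[:,:,::-1]); return im
def ray(p,px,z):
    K=np.array(p['K']);d=R.from_quat(p['orientation']).apply(np.linalg.inv(K)@[px[0],px[1],1])
    o=np.array(p['position']);return (o+d*(z-o[2])/d[2]).round(1)
def proj(p,X):
    K=np.array(p['K']);c=R.from_quat(p['orientation']).inv().apply(np.array(X)-p['position']);q=c@K.T
    return (q[...,:2]/q[...,2:]).round(0)
E
python3 - <<'E'
from h import *
print(arm.read_state())
for n in('top','side'):
    snap(n,n+'0.png'); print(n,arm.camera_params(n))
E
```

```text
{'clock': 0.0, 'joints': array([ 1.41557505e+00,  3.85596143e-01,  6.64300298e-03, -5.18536893e-04,
       -1.19400280e+00, -2.58559922e-01]), 'joint_vel': array([-9.20153404e-04,  9.15089487e-06,  2.49995060e-04, -1.57364931e-03,
        8.24211572e-04,  4.01943706e-04]), 'joint_efforts': array([ 3.69885147e-04, -3.92292917e+01,  1.88406819e+01,  4.18634266e+00,
       -4.61142496e-03, -5.58969020e-06]), 'position': array([251.03744445, 571.66097387, 198.70158813]), 'ee_rot': array([ 9.78654118e-01, -2.05511298e-01, -1.84887812e-04,  1.09081005e-03]), 'contact_force': array([-0.92277089, -0.14391531, -0.02972697]), 'wrist_torque': array([ 0.04912236,  0.04003296, -0.00031302]), 'grasp_force': 0.0, 'gripper_width': 85.43593471529782}
top {'K': array([[532.96414558,   0.        , 318.45845541],
       [  0.        , 532.96414558, 244.78101189],
       [  0.        ,   0.        ,   1.        ]]), 'position': array([ 487.75280756,    7.5371409 , 1408.12238885]), 'orientation': array([ 0.71274576, -0.69936199,  0.03682536, -0.03911759])}
side {'K': array([[485.91120524,   0.        , 319.70038205],
       [  0.        , 485.91120524, 243.14014504],
       [  0.        ,   0.        ,   1.        ]]), 'position': array([ 266.65322647, -888.07967416,  645.14209905]), 'orientation': array([ 0.85180535, -0.16281462,  0.08444586, -0.49070148])}
```

View pics/top0.png

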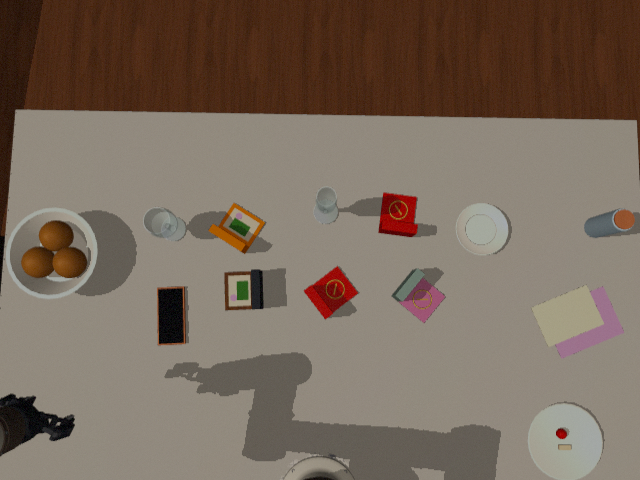

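View pics/side0.png

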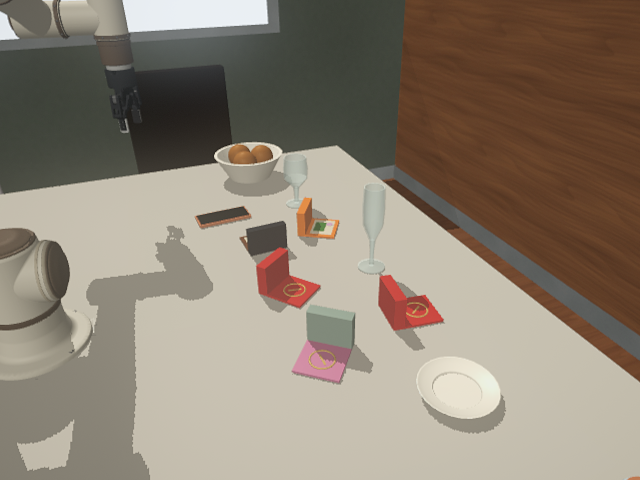

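The top view shows the pink marker at about (418,295), with its base up-left, and the photo marker at about (244,290), with its base on the right. I'll zoom in on both for corner pixels.

```bash
python3 - <<'E'
import cv2,numpy as np
a=cv2.imread('pics/top0.png')
f=lambda x,y:cv2.resize(a[y:y+65,x:x+65],(390,390),interpolation=cv2.INTER_CUBIC)
cv2.imwrite('pics/z.png',np.hstack([f(387,260),f(212,258)]))
E
```

```text
(no output)
```

View pics/z.png

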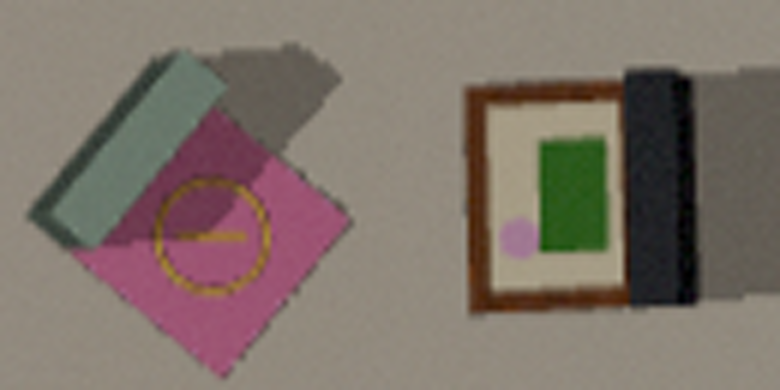

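The left half shows the pink marker: base top face corners at zoom (182,52), (227,88), (98,248), (52,212), and panel end at (352,220), (222,378). The right half shows the photo marker: base inner edge at x≈237, panel end at x≈78. I'll fit poses with this and check the fit by reprojecting.

```bash
cat >> h.py <<'E'
from scipy.optimize import least_squares
def fit(p,pts,px,g):
    def f(v):
        c,s=np.cos(v[2]),np.sin(v[2]);P=np.array(pts,float)
        W=np.c_[v[0]+c*P[:,0]-s*P[:,1],v[1]+s*P[:,0]+c*P[:,1],P[:,2]]
        K=np.array(p['K']);q=R.from_quat(p['orientation']).inv().apply(W-p['position'])@K.T
        return (q[:,:2]/q[:,2:]-px).ravel()
    r=least_squares(f,g);return r.x,np.sqrt(np.mean(r.fun**2))
E
python3 - <<'E'
from h import *
p=arm.camera_params('top')
# camera up is +x world; left is +y. pink panel dir: down-right
z=lambda L,x0,y0:np.array([[x0+u/6-.4,y0+v/6-.4] for u,v in L])
A=z([(182,52),(227,88),(98,248),(52,212),(352,220),(222,378)],387,260)
# facing panel dir (down-right): own +y is left of +x, seen from above -> up-right
P=[(0,45,75),(25,45,75),(25,-45,75),(0,-45,75),(110,45,6),(110,-45,6)]
B=z([(237,72),(288,74),(290,303),(240,303),(76,88),(82,313)],212,258)
# panel dir left (+y); own +y = down in image
Q=[(22,-50,70),(0,-50,70),(0,50,70),(22,50,70),(100,-50,6),(100,50,6)]
for n,pts,px,h,e in(('pink',P,A,75,25),('photo',Q,B,70,22)):
    c=ray(p,px.mean(0),40);
    r=min((fit(p,pts,px,[c[0],c[1],t]) for t in (-2.3,1.57,0,3)),key=lambda r:r[1])
    v=r[0];d=np.array([np.cos(v[2]),np.sin(v[2])])
    print(n,v.round(3),'rms',r[1].round(2),'edge',(v[:2]+e*d).round(1),'dir',d.round(3))
for n,px,zz in(('plate',(482,229),10),('phone',(171,316),9),('flutefoot',(326,212),0),('gobletfoot',(174,229),0),('redlook',(332,292),40),('red2',(398,214),40),('orange',(238,228),40)):print(n,ray(p,px,zz))
s=arm.read_state();print(R.from_quat(s['ee_rot']).as_matrix().round(2))
E
```

```text
pink [ 543.887 -206.979   -2.248] rms 0.47 edge [ 528.2 -226.5] dir [-0.627 -0.779]
photo [518.507 157.437   1.625] rms 0.58 edge [517.3 179.4] dir [-0.054  0.999]
plate [ 688.6 -418.2   10. ]
phone [444.9 393.9   9. ]
flutefoot [728.2  -4.9   0. ]
gobletfoot [674.7 399.6   0. ]
redlook [514.5 -23.6  40. ]
red2 [ 719.6 -191.6   40. ]
orange [675.1 222.7  40. ]
[[ 0.92 -0.4  -0.  ]
 [-0.4  -0.92 -0.  ]
 [ 0.    0.   -1.  ]]
```

Both fits have about 0.5 px rms and match the given sizes. Photo marker first: shut the fingers, turn tool x along the push line, and go to 40 mm behind the edge at (515,219).

```bash
python3 -m handwheel '[{"x":0.13,"y":-0.175,"az":-0.088},{"x":0.13,"y":-0.175,"az":-0.088},{"x":0.13,"y":-0.175,"az":-0.088},{"x":0.13,"y":-0.175,"az":-0.088},{"x":0.13,"y":-0.175,"az":-0.088},{"x":0.13,"y":-0.175,"az":-0.088},{"x":0.13,"y":-0.175,"az":-0.088},{"x":0.13,"y":-0.175,"az":-0.088}]' -1
python3 -m handwheel '[{"x":0.13,"y":-0.175},{"x":0.13,"y":-0.175},{},{},{},{},{},{}]'
```

```text
invalid input at $[0]: expected keys x, y, z, ax, ay, az
invalid input at $[0]: expected keys x, y, z, ax, ay, az
```

```bash
python3 -m handwheel '[{"x":0.13,"y":-0.175,"z":0,"ax":0,"ay":0,"az":-0.088},{"x":0.13,"y":-0.175,"z":0,"ax":0,"ay":0,"az":-0.088},{"x":0.13,"y":-0.175,"z":0,"ax":0,"ay":0,"az":-0.088},{"x":0.13,"y":-0.175,"z":0,"ax":0,"ay":0,"az":-0.088},{"x":0.13,"y":-0.175,"z":0,"ax":0,"ay":0,"az":-0.088},{"x":0.13,"y":-0.175,"z":0,"ax":0,"ay":0,"az":-0.088},{"x":0.13,"y":-0.175,"z":0,"ax":0,"ay":0,"az":-0.088},{"x":0.13,"y":-0.175,"z":0,"ax":0,"ay":0,"az":-0.088}]' -1
python3 -m handwheel '[{"x":0.13,"y":-0.175,"z":0,"ax":0,"ay":0,"az":0},{"x":0.13,"y":-0.175,"z":0,"ax":0,"ay":0,"az":0},{"x":0,"y":0,"z":0,"ax":0,"ay":0,"az":0},{"x":0,"y":0,"z":0,"ax":0,"ay":0,"az":0},{"x":0,"y":0,"z":0,"ax":0,"ay":0,"az":0},{"x":0,"y":0,"z":0,"ax":0,"ay":0,"az":0},{"x":0,"y":0,"z":0,"ax":0,"ay":0,"az":0},{"x":0,"y":0,"z":0,"ax":0,"ay":0,"az":0}]'
python3 - <<'E'
from h import *
s=arm.read_state();print(R.from_quat(s['ee_rot']).as_matrix().round(2))
snap('wrist','w1.png');p=arm.camera_params('wrist')
print(proj(p,[[517.3,179.4,70],[520,129.4+50,70],[515+0,219,60]]))
E
```

```text
clock: 0.9
position: [459.8, 290.5, 199.5]
ee_rot: [0.723, -0.691, -0.0, 0.0]
contact_force: [0.6, 0.5, -0.1]
gripper_width: -0.2
grasp_force: 0.0
clock: 1.7
position: [510.9, 223.0, 199.9]
ee_rot: [0.725, -0.688, 0.0, -0.0]
contact_force: [-0.3, -0.0, 0.3]
gripper_width: 0.0
grasp_force: 0.0
[[ 0.05 -1.    0.  ]
 [-1.   -0.05  0.  ]
 [-0.   -0.   -1.  ]]
[[313. 155.]
 [310. 155.]
 [314. 206.]]
```

View pics/w1.png

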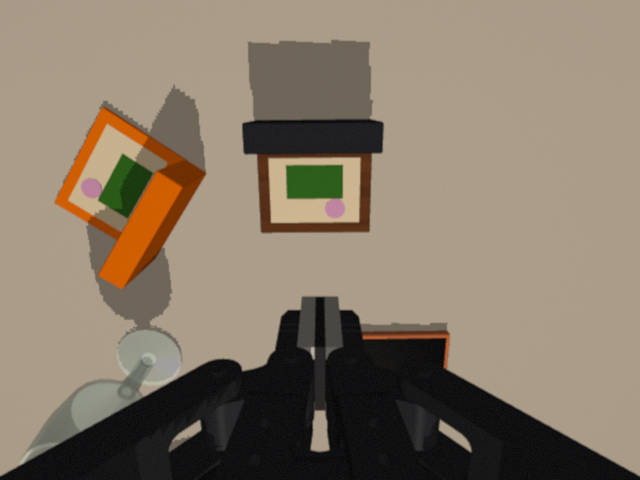

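The wrist view shows the photo marker's inner base edge at (313,153), against a predicted (313,155), so the pose is confirmed. Descend, then approach the edge.

```bash
python3 -m handwheel '[{"x":0.01,"y":0,"z":-0.17,"ax":0,"ay":0,"az":0},{"x":0.01,"y":0,"z":-0.17,"ax":0,"ay":0,"az":0},{"x":0,"y":0,"z":-0.17,"ax":0,"ay":0,"az":0},{"x":0,"y":0,"z":-0.17,"ax":0,"ay":0,"az":0},{"x":0,"y":0,"z":-0.02,"ax":0,"ay":0,"az":0},{"x":0,"y":-0.04,"z":0,"ax":0,"ay":0,"az":0},{"x":0,"y":-0.04,"z":0,"ax":0,"ay":0,"az":0},{"x":0,"y":-0.03,"z":0,"ax":0,"ay":0,"az":0}]'
python3 -m handwheel '[{"x":0.001,"y":-0.02,"z":0,"ax":0,"ay":0,"az":0},{"x":0.001,"y":-0.02,"z":0,"ax":0,"ay":0,"az":0},{"x":0.001,"y":-0.02,"z":0,"ax":0,"ay":0,"az":0},{"x":0.001,"y":-0.02,"z":0,"ax":0,"ay":0,"az":0},{"x":0.001,"y":-0.02,"z":0,"ax":0,"ay":0,"az":0},{"x":0.001,"y":-0.02,"z":0,"ax":0,"ay":0,"az":0},{"x":0.001,"y":-0.02,"z":0,"ax":0,"ay":0,"az":0},{"x":0.001,"y":-0.02,"z":0,"ax":0,"ay":0,"az":0}]'
```

```text
clock: 2.55
position: [516.3, 200.2, 61.8]
ee_rot: [0.725, -0.689, 0.0, -0.002]
contact_force: [1.1, 0.4, -0.3]
gripper_width: 0.1
grasp_force: 0.0
clock: 3.35
position: [516.9, 167.9, 59.7]
ee_rot: [0.725, -0.689, -0.0, 0.0]
contact_force: [-0.5, 0.0, -0.3]
gripper_width: -0.2
grasp_force: 0.0
```

```bash
python3 - <<'E'
from h import *
im=snap('side','s1.png');c=cv2.resize(im[150:400,180:460],(784,700))[:590]
cv2.imwrite('pics/s1c.png',c[:,:,::-1])
E
```

```text
(no output)
```

View pics/s1c.png

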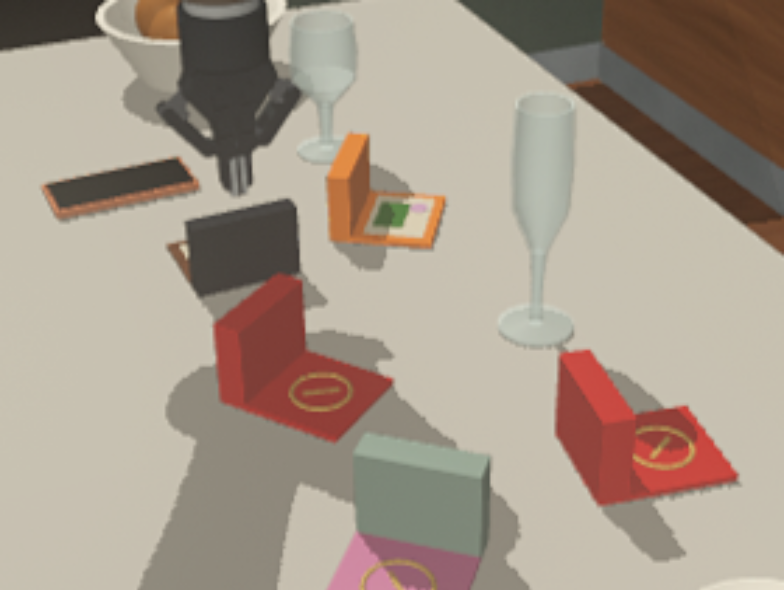

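The tip shows at about (264,218) in the full frame, still behind the slate base. I'll check that against the projection of the TCP and the marker.

```bash
python3 - <<'E'
from h import *
p=arm.camera_params('side');s=arm.read_state();print(s['clock'],s['position'],s['contact_force'],proj(p,[s['position'],[517.3,179.4,70],[469,155,70],[568,160,70],[469,155,0],[543.9-36,-207+28,0],[543.9+36,-207-28,0]]))
E
```

```text
3.4 [516.70023239 167.44385765  59.70720791] [-0.33919412 -0.27446733 -0.19711805] [[265. 229.]
 [264. 224.]
 [247. 232.]
 [285. 223.]
 [250. 256.]
 [310. 333.]
 [354. 342.]]
```

```bash
python3 - <<'E'
from h import *
s=arm.read_state();X=s['position'];p=arm.camera_params('wrist');q=arm.camera_params('top')
w=snap('wrist','w2.png');t=snap('top','t2.png')
o=np.array([[517.3,179.4,70]])
print(proj(p,X),proj(p,o),proj(q,X),proj(q,o),p['position'],R.from_quat(p['orientation']).as_matrix().round(2))
cv2.imwrite('pics/m2.png',np.hstack([cv2.resize(w,(480,360)),cv2.resize(t[240:340,190:276],(310,360))])[:,:,::-1])
E
```

```text
[319. 285.] [[316. 320.]] [256. 290.] [[251. 289.]] [520.14483785  90.95358932 233.45510558] [[-1.   -0.05 -0.02]
 [-0.05  0.95  0.3 ]
 [ 0.    0.3  -0.95]]
```

View pics/m2.png

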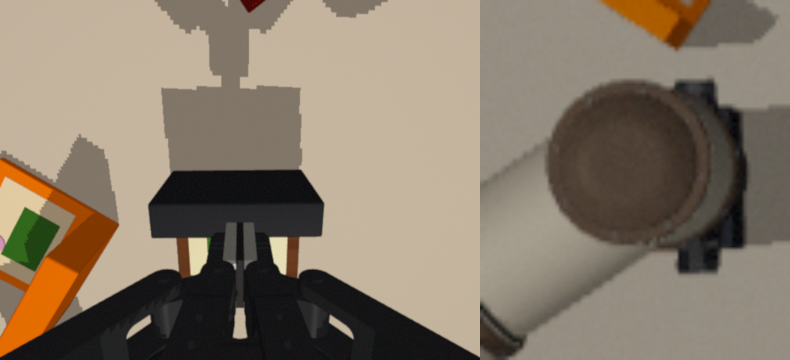

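The wrist view shows the tip at about (313,296), in front of the base's top face, so it is hovering above the base. The real tip may sit higher than reported, so I'll work out its height.

```bash
python3 - <<'E'
from h import *
p=arm.camera_params('side')
for z in(60,70,75,80,85,90):print(z,ray(p,(264.5,219),z))
w=arm.camera_params('wrist')
for z in(60,70,75,80,85,90):print(z,ray(w,(315,296),z), proj(w,[517,167+11,z]),proj(w,[517,167-11,z]))
E
```

```text
60 [530.7 223.1  60. ]
70 [526.2 204.1  70. ]
75 [524.  194.6  75. ]
80 [521.7 185.1  80. ]
85 [519.4 175.6  85. ]
90 [517.2 166.1  90. ]
60 [518.2 173.3  60. ] [317. 305.] [320. 260.]
70 [518.3 168.6  70. ] [317. 316.] [320. 269.]
75 [518.4 166.3  75. ] [317. 321.] [320. 273.]
80 [518.4 163.9  80. ] [317. 327.] [320. 278.]
85 [518.5 161.5  85. ] [317. 334.] [320. 283.]
90 [518.6 159.2  90. ] [317. 340.] [320. 288.]
```

Two views agree that the true tip height is about 87, some 27 mm above the reported value. The tip therefore passed over the base without touching it. Retreat, go 27 mm lower, and approach again, watching the force.

```bash
python3 -m handwheel '[{"x":0,"y":0.15,"z":0,"ax":0,"ay":0,"az":0},{"x":0,"y":0.14,"z":0,"ax":0,"ay":0,"az":0},{"x":0,"y":0,"z":0,"ax":0,"ay":0,"az":0},{"x":0,"y":0,"z":-0.05,"ax":0,"ay":0,"az":0},{"x":0,"y":0,"z":-0.05,"ax":0,"ay":0,"az":0},{"x":0,"y":0,"z":-0.03,"ax":0,"ay":0,"az":0},{"x":0,"y":0,"z":0,"ax":0,"ay":0,"az":0},{"x":0,"y":0,"z":0,"ax":0,"ay":0,"az":0}]'
python3 - <<'E'
from h import *
s=arm.read_state();w=snap('wrist','w3.png');t=snap('side','s3.png')
cv2.imwrite('pics/m3.png',np.hstack([cv2.resize(w,(400,300)),cv2.resize(t[170:270,200:333],(400,300))])[:,:,::-1])
p=arm.camera_params('side');print(s['position'],proj(p,s['position']),proj(p,s['position']+[0,0,27]))
E
```

```text
clock: 4.3
position: [516.9, 225.7, 33.5]
ee_rot: [0.725, -0.689, 0.0, 0.0]
contact_force: [-0.2, 0.4, -0.2]
gripper_width: 0.4
grasp_force: 0.0
[516.89138758 225.70611362  33.51331974] [260. 228.] [259. 219.]
```

View pics/m3.png

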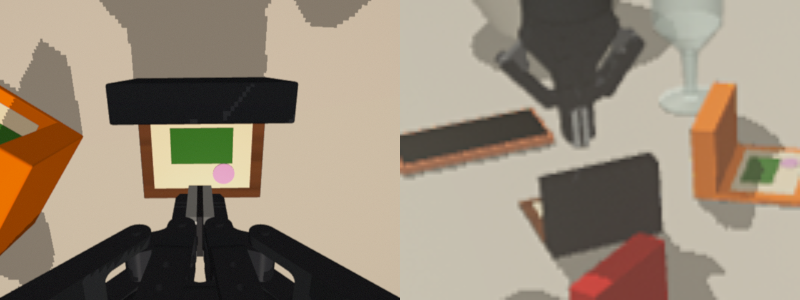

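The side view shows the tip at (261,219), exactly where the 27 mm offset predicts, so the tip is at about 60 mm, behind and below the base's upper edge. Push.

```bash
python3 -m handwheel '[{"x":0,"y":-0.06,"z":0.01,"ax":0,"ay":0,"az":0},{"x":0,"y":-0.06,"z":0,"ax":0,"ay":0,"az":0},{"x":0,"y":-0.02,"z":0,"ax":0,"ay":0,"az":0},{"x":0,"y":-0.02,"z":0,"ax":0,"ay":0,"az":0},{"x":0,"y":-0.02,"z":0,"ax":0,"ay":0,"az":0},{"x":0,"y":-0.02,"z":0,"ax":0,"ay":0,"az":0},{"x":0,"y":-0.02,"z":0,"ax":0,"ay":0,"az":0},{"x":0,"y":-0.02,"z":0,"ax":0,"ay":0,"az":0}]'
```

```text
clock: 5.2
position: [517.2, 178.3, 36.0]
ee_rot: [0.725, -0.689, 0.0, -0.0]
contact_force: [0.0, 0.9, 0.0]
gripper_width: -0.3
grasp_force: 0.4
```

```bash
python3 - <<'E'
from h import *
w=snap('wrist','w4.png');t=snap('side','s4.png')
cv2.imwrite('pics/m4.png',np.hstack([cv2.resize(w,(400,300)),cv2.resize(t[170:270,200:333],(400,300))])[:,:,::-1])
E
```

```text
(no output)
```

View pics/m4.png

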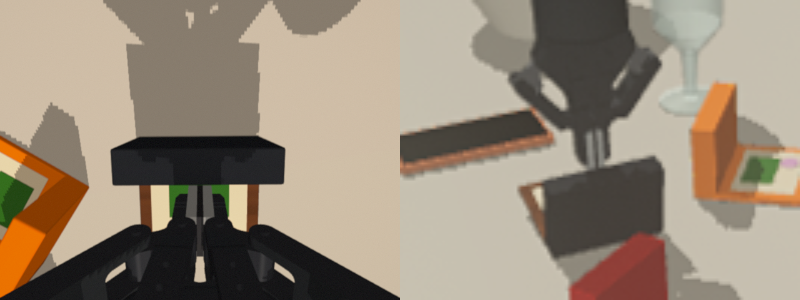

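The fingers are on the face just under the top edge with about 1 N, and the base has begun to tilt. Continue, then push on while rising a little so the gripper body clears the panel.

```bash
python3 -m handwheel '[{"x":0.002,"y":-0.03,"z":0,"ax":0,"ay":0,"az":0},{"x":0.002,"y":-0.03,"z":0,"ax":0,"ay":0,"az":0},{"x":0.002,"y":-0.03,"z":0,"ax":0,"ay":0,"az":0},{"x":0.002,"y":-0.03,"z":0,"ax":0,"ay":0,"az":0},{"x":0.002,"y":-0.03,"z":0,"ax":0,"ay":0,"az":0},{"x":0.002,"y":-0.03,"z":0,"ax":0,"ay":0,"az":0},{"x":0.002,"y":-0.03,"z":0,"ax":0,"ay":0,"az":0},{"x":0.002,"y":-0.03,"z":0.01,"ax":0,"ay":0,"az":0}]'
python3 -m handwheel '[{"x":0,"y":-0.04,"z":0.02,"ax":0,"ay":0,"az":0},{"x":0,"y":-0.05,"z":0.03,"ax":0,"ay":0,"az":0},{"x":0,"y":-0.05,"z":0.03,"ax":0,"ay":0,"az":0},{"x":0,"y":-0.05,"z":0,"ax":0,"ay":0,"az":0},{"x":0,"y":-0.02,"z":0,"ax":0,"ay":0,"az":0},{"x":0,"y":0,"z":0,"ax":0,"ay":0,"az":0},{"x":0,"y":0,"z":0,"ax":0,"ay":0,"az":0},{"x":0,"y":0,"z":0,"ax":0,"ay":0,"az":0}]'
python3 - <<'E'
from h import *
w=snap('wrist','w5.png');t=snap('side','s5.png')
cv2.imwrite('pics/m5.png',np.hstack([cv2.resize(w,(400,300)),cv2.resize(t[170:270,200:333],(400,300))])[:,:,::-1])
E
```

```text
clock: 6.1
position: [519.8, 129.6, 37.6]
ee_rot: [0.725, -0.689, -0.0, 0.0]
contact_force: [0.3, 0.2, -0.0]
gripper_width: -0.4
grasp_force: 0.0
clock: 6.9
position: [520.1, 88.5, 53.6]
ee_rot: [0.725, -0.689, -0.0, 0.0]
contact_force: [0.3, -0.3, 0.3]
gripper_width: -0.1
grasp_force: 0.0
```

View pics/m5.png

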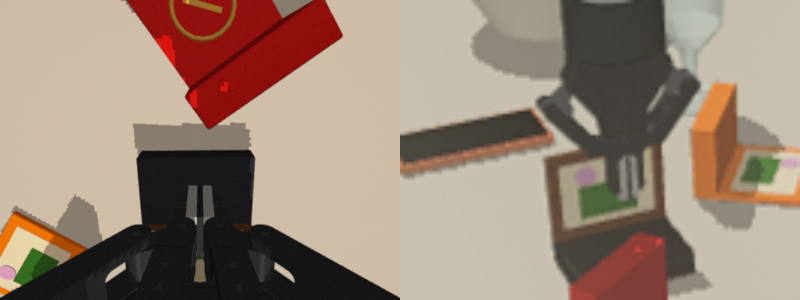

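The photo marker stands upright, with the fingers in front of its panel and no contact force. Rise straight up, then go over to the pink marker with a turn of -42°.

```bash
python3 -m handwheel '[{"x":0,"y":0,"z":0.1,"ax":0,"ay":0,"az":0},{"x":0,"y":0,"z":0.15,"ax":0,"ay":0,"az":0},{"x":0,"y":0,"z":0.2,"ax":0,"ay":0,"az":0},{"x":0,"y":0,"z":0.2,"ax":0,"ay":0,"az":0},{"x":0,"y":0,"z":0,"ax":0,"ay":0,"az":0},{"x":0,"y":-0.1,"z":0,"ax":0,"ay":0,"az":-0.03},{"x":0,"y":-0.2,"z":0,"ax":0,"ay":0,"az":-0.06},{"x":0,"y":-0.2,"z":0,"ax":0,"ay":0,"az":-0.06}]'
python3 -m handwheel '[{"x":-0.015,"y":-0.2,"z":0,"ax":0,"ay":0,"az":-0.06},{"x":-0.015,"y":-0.2,"z":0,"ax":0,"ay":0,"az":-0.06},{"x":-0.015,"y":-0.2,"z":0,"ax":0,"ay":0,"az":-0.06},{"x":-0.015,"y":-0.2,"z":0,"ax":0,"ay":0,"az":-0.06},{"x":-0.015,"y":-0.2,"z":0,"ax":0,"ay":0,"az":-0.06},{"x":-0.015,"y":-0.23,"z":0,"ax":0,"ay":0,"az":-0.0155},{"x":0,"y":-0.2,"z":0,"ax":0,"ay":0,"az":0},{"x":0,"y":0,"z":0,"ax":0,"ay":0,"az":0}]'
python3 - <<'E'
from h import *
s=arm.read_state();X=s['position'];print(X,R.from_quat(s['ee_rot']).as_matrix()[:,0].round(3))
w=snap('wrist','w6.png');cv2.imwrite('pics/w6s.png',w[:,:,::-1]);p=arm.camera_params('wrist')
d=np.array([-.627,-.779]);n=np.array([.779,-.627]);e=np.array([528.2,-226.5])
print(proj(p,[[*(e+45*n),75],[*(e-45*n),75],[*(e+85*d+45*n),6],[*(e+85*d-45*n),6]]))
r=X[:2]-e;print('along d',r@d,'lateral',r@n)
E
```

```text
clock: 7.8
position: [519.9, -12.1, 183.5]
ee_rot: [-0.638, 0.77, 0.0, -0.0]
contact_force: [0.8, -0.1, 0.6]
gripper_width: 0.2
grasp_force: 0.0
clock: 8.6
position: [501.5, -301.5, 182.6]
ee_rot: [-0.429, 0.904, 0.0, -0.001]
contact_force: [1.0, 1.1, -0.2]
gripper_width: 0.1
grasp_force: 0.0
[ 501.51709232 -301.45110555  182.59892288] [-0.633 -0.774  0.001]
[[293. 318.]
 [413. 317.]
 [295. 189.]
 [402. 188.]]
along d 75.11709434245019 lateral 26.208358099081448
```

View pics/w6s.png

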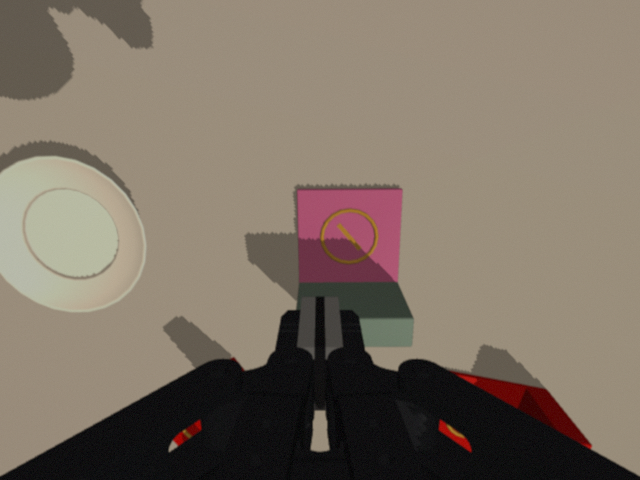

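The wrist view shows the pink base edge at (413,318) and the panel end at (295–402,188), matching the prediction. I went 42 mm too far in -y. Correct that, descend to reported z 40 (tip about 67), and approach.

```bash
python3 -m handwheel '[{"x":0,"y":0.1,"z":0,"ax":0,"ay":0,"az":0},{"x":0,"y":0.11,"z":0,"ax":0,"ay":0,"az":0},{"x":0,"y":0,"z":0,"ax":0,"ay":0,"az":0},{"x":0,"y":0,"z":-0.2,"ax":0,"ay":0,"az":0},{"x":0,"y":0,"z":-0.2,"ax":0,"ay":0,"az":0},{"x":0,"y":0,"z":-0.2,"ax":0,"ay":0,"az":0},{"x":0,"y":0,"z":-0.11,"ax":0,"ay":0,"az":0},{"x":0,"y":0,"z":0,"ax":0,"ay":0,"az":0}]'
python3 -m handwheel '[{"x":0.03,"y":0.037,"z":0,"ax":0,"ay":0,"az":0},{"x":0.03,"y":0.037,"z":0,"ax":0,"ay":0,"az":0},{"x":0.012,"y":0.015,"z":0,"ax":0,"ay":0,"az":0},{"x":0.012,"y":0.015,"z":0,"ax":0,"ay":0,"az":0},{"x":0.012,"y":0.015,"z":0,"ax":0,"ay":0,"az":0},{"x":0.012,"y":0.015,"z":0,"ax":0,"ay":0,"az":0},{"x":0.012,"y":0.015,"z":0,"ax":0,"ay":0,"az":0},{"x":0.012,"y":0.015,"z":0,"ax":0,"ay":0,"az":0}]'
```

```text
clock: 9.45
position: [499.3, -254.5, 38.2]
ee_rot: [-0.431, 0.902, 0.003, -0.003]
contact_force: [0.9, -0.0, 0.8]
gripper_width: 0.2
grasp_force: 0.0
clock: 10.25
position: [528.8, -223.9, 44.8]
ee_rot: [-0.431, 0.902, -0.001, -0.0]
contact_force: [-4.7, 0.0, 15.8]
gripper_width: -0.1
grasp_force: 6.9
```

The upward force of 16 N and the rise to 44.8 mean the tip rode up onto the base's top edge. Lift off at once, retreat, and check the marker numerically before going lower.

```bash
python3 -m handwheel '[{"x":0,"y":0,"z":0.05,"ax":0,"ay":0,"az":0},{"x":0,"y":0,"z":0.1,"ax":0,"ay":0,"az":0},{"x":0,"y":0,"z":0.1,"ax":0,"ay":0,"az":0},{"x":-0.07,"y":-0.09,"z":0.1,"ax":0,"ay":0,"az":0},{"x":-0.07,"y":-0.09,"z":0,"ax":0,"ay":0,"az":0},{"x":0,"y":0,"z":0,"ax":0,"ay":0,"az":0},{"x":0,"y":0,"z":0,"ax":0,"ay":0,"az":0},{"x":0,"y":0,"z":0,"ax":0,"ay":0,"az":0}]'
python3 - <<'E'
from h import *
s=arm.read_state();p=arm.camera_params('wrist');w=snap('wrist','w7.png');t=snap('side','s7.png')
def seg(im,f,a=200):
    h=cv2.cvtColor(im,cv2.COLOR_RGB2HSV);m=f(h.astype(int)).astype('uint8')
    n,l,st,c=cv2.connectedComponentsWithStats(m)
    for i in range(1,n):
        if st[i,4]>a:
            print(st[i],cv2.approxPolyDP(max(cv2.findContours((l==i).astype('uint8'),0,2)[0],key=len),5,True)[:,0].tolist())
pink=lambda h:(h[...,0]>150)&(h[...,0]<174)&(h[...,1]>70)&(h[...,2]>60)
green=lambda h:(h[...,0]>45)&(h[...,0]<95)&(h[...,1]>15)&(h[...,2]>50)
for n,im in(('wrist',w),('side',t),('side0',cv2.imread('pics/side0.png')[:,:,::-1].copy())):
    print(n);seg(im,pink);print('green');seg(im,green)
d=np.array([-.627,-.779]);nn=np.array([.779,-.627]);e=np.array([528.2,-226.5])
P=[[*(e+a*d+b*nn),z] for a,z in((0,75),(-25,75),(85,6)) for b in(45,-45)]
print(s['position'],proj(p,P).tolist(),proj(arm.camera_params('side'),P).tolist())
E
```

```text
clock: 11.05
position: [500.7, -258.6, 111.5]
ee_rot: [-0.431, 0.902, 0.0, -0.0]
contact_force: [0.3, 0.1, -0.3]
gripper_width: 0.1
grasp_force: 0.0
wrist
[  249   157   135   120 11168] [[249, 158], [255, 276], [378, 275], [381, 157]]
[ 285  188   63   61 2631] [[319, 188], [297, 194], [285, 216], [291, 236], [315, 248], [337, 240], [347, 222], [342, 201]]
green
[ 238  278  156   83 7194] [[255, 279], [238, 324], [241, 360], [267, 360], [280, 316], [299, 309], [302, 295], [336, 295], [340, 309], [359, 316], [371, 359], [391, 359], [393, 324], [377, 278]]
side
[ 292  341   59   42 1149] [[307, 341], [292, 372], [338, 382], [350, 350]]
[310 353  23  15 228] [[310, 360], [324, 367], [332, 357], [317, 353]]
green
[251   0  48  53 490] [[283, 0], [278, 2], [284, 27], [276, 39], [273, 33], [251, 35], [274, 52], [277, 38], [289, 45], [293, 39], [282, 29], [298, 10], [288, 13]]
[ 76  44  55  29 562] [[130, 52], [126, 56], [129, 47], [84, 45], [76, 59], [79, 54], [83, 63], [93, 61], [93, 68], [100, 67], [91, 58], [100, 56], [114, 72], [108, 61], [115, 56], [119, 68], [119, 59], [126, 63]]
[ 
[... 788 characters left out ...]
1], [183, 58], [179, 47], [192, 51], [191, 41], [193, 49], [204, 48], [196, 65], [203, 64], [202, 45], [211, 49]]
[  0  49  46  41 951] [[40, 51], [27, 49], [24, 59], [24, 50], [0, 51], [0, 84], [20, 87], [21, 75], [28, 83], [22, 72], [33, 76], [35, 58], [44, 74]]
[131  53  41  18 250] [[131, 64], [135, 70], [171, 67], [158, 68], [151, 60], [144, 65], [150, 56], [135, 60], [139, 53]]
[ 307  305   48   43 1567] [[310, 305], [308, 338], [351, 347], [354, 313]]
[ 500.65886566 -258.59962384  111.53422655] [[237.0, 328.0], [397.0, 328.0], [240.0, 366.0], [394.0, 366.0], [249.0, 161.0], [385.0, 161.0]] [[351.0, 320.0], [305.0, 311.0], [354.0, 311.0], [309.0, 303.0], [338.0, 380.0], [290.0, 369.0]]
```

The marker hasn't moved (side-view corners within 1 px of the start) and the lateral alignment is good. Lower to reported z 32 and push.

```bash
python3 -m handwheel '[{"x":0,"y":0,"z":-0.15,"ax":0,"ay":0,"az":0},{"x":0,"y":0,"z":-0.15,"ax":0,"ay":0,"az":0},{"x":0,"y":0,"z":-0.1,"ax":0,"ay":0,"az":0},{"x":0,"y":0,"z":0,"ax":0,"ay":0,"az":0},{"x":0.03,"y":0.037,"z":0,"ax":0,"ay":0,"az":0},{"x":0.03,"y":0.037,"z":0,"ax":0,"ay":0,"az":0},{"x":0.012,"y":0.015,"z":0,"ax":0,"ay":0,"az":0},{"x":0.012,"y":0.015,"z":0,"ax":0,"ay":0,"az":0}]'
python3 -m handwheel '[{"x":0.012,"y":0.015,"z":0,"ax":0,"ay":0,"az":0},{"x":0.012,"y":0.015,"z":0,"ax":0,"ay":0,"az":0},{"x":0.012,"y":0.015,"z":0,"ax":0,"ay":0,"az":0},{"x":0.012,"y":0.015,"z":0,"ax":0,"ay":0,"az":0},{"x":0.012,"y":0.015,"z":0,"ax":0,"ay":0,"az":0},{"x":0.012,"y":0.015,"z":0,"ax":0,"ay":0,"az":0},{"x":0,"y":0,"z":0,"ax":0,"ay":0,"az":0},{"x":0,"y":0,"z":0,"ax":0,"ay":0,"az":0}]'
```

```text
clock: 11.95
position: [518.5, -237.6, 32.9]
ee_rot: [-0.431, 0.902, -0.001, 0.001]
contact_force: [-0.2, 0.5, -0.2]
gripper_width: -0.0
grasp_force: 0.0
clock: 12.75
position: [531.8, -220.0, 31.7]
ee_rot: [-0.431, 0.902, -0.0, 0.0]
contact_force: [-0.6, -1.6, -0.1]
gripper_width: 0.4
grasp_force: 0.3
```

The push force is 1.7 N, level, with no lift: good contact. Continue.

```bash
python3 -m handwheel '[{"x":0.019,"y":0.023,"z":0,"ax":0,"ay":0,"az":0},{"x":0.019,"y":0.023,"z":0,"ax":0,"ay":0,"az":0},{"x":0.019,"y":0.023,"z":0,"ax":0,"ay":0,"az":0},{"x":0.019,"y":0.023,"z":0,"ax":0,"ay":0,"az":0},{"x":0.019,"y":0.023,"z":0.01,"ax":0,"ay":0,"az":0},{"x":0.019,"y":0.023,"z":0.02,"ax":0,"ay":0,"az":0},{"x":0.019,"y":0.023,"z":0.02,"ax":0,"ay":0,"az":0},{"x":0.019,"y":0.023,"z":0.02,"ax":0,"ay":0,"az":0}]'
python3 -m handwheel '[{"x":0.031,"y":0.039,"z":0.03,"ax":0,"ay":0,"az":0},{"x":0.031,"y":0.039,"z":0.03,"ax":0,"ay":0,"az":0},{"x":0.031,"y":0.039,"z":0,"ax":0,"ay":0,"az":0},{"x":0.031,"y":0.039,"z":0,"ax":0,"ay":0,"az":0},{"x":0,"y":0,"z":0,"ax":0,"ay":0,"az":0},{"x":0,"y":0,"z":0,"ax":0,"ay":0,"az":0},{"x":0,"y":0,"z":0,"ax":0,"ay":0,"az":0},{"x":0,"y":0,"z":0,"ax":0,"ay":0,"az":0}]'
cat >> h.py <<'E'
def seg(im,f,a=150):
    h=cv2.cvtColor(im,cv2.COLOR_RGB2HSV);m=f(h.astype(int)).astype('uint8')
    n,l,st,c=cv2.connectedComponentsWithStats(m)
    for i in range(1,n):
        if st[i,4]>a and st[i,1]>200: print(st[i],cv2.approxPolyDP(max(cv2.findContours((l==i).astype('uint8'),0,2)[0],key=len),4,True)[:,0].tolist())
pink=lambda h:(h[...,0]>150)&(h[...,0]<174)&(h[...,1]>70)&(h[...,2]>60)
green=lambda h:(h[...,0]>45)&(h[...,0]<95)&(h[...,1]>15)&(h[...,2]>50)
E
python3 - <<'E'
from h import *
t=snap('side','s8.png');seg(t,pink);print('green');seg(t,green)
p=arm.camera_params('side');h=np.array([543.9,-207.]);d=np.array([-.627,-.779]);n=np.array([.779,-.627])
print('standing panel top/bottom, base far',proj(p,[[*(h+a*d+b*n),z] for a,z in((0,110),(0,25),(-75,25)) for b in(45,-45)]).tolist())
E
```

```text
clock: 13.55
position: [562.3, -183.1, 46.3]
ee_rot: [-0.431, 0.902, -0.0, -0.0]
contact_force: [0.7, -0.4, 0.1]
gripper_width: -0.4
grasp_force: 0.0
clock: 14.35
position: [586.5, -152.4, 57.6]
ee_rot: [-0.431, 0.903, 0.0, -0.0]
contact_force: [0.5, 0.3, -0.4]
gripper_width: -0.3
grasp_force: 0.0
[ 310  289   46   45 1673] [[310, 289], [311, 325], [354, 333], [355, 297]]
green
[260 229  19  13 152] [[277, 229], [260, 233], [261, 241], [278, 237]]
[312 327  43  15 291] [[312, 327], [312, 333], [354, 340], [354, 335]]
standing panel top/bottom, base far [[355.0, 296.0], [309.0, 288.0], [354.0, 332.0], [310.0, 323.0], [363.0, 309.0], [321.0, 301.0]]
```

The pink panel corners match the standing prediction to within 2 px. Rise straight up, then do a final check of everything.

```bash
python3 -m handwheel '[{"x":0,"y":0,"z":0.1,"ax":0,"ay":0,"az":0},{"x":0,"y":0,"z":0.2,"ax":0,"ay":0,"az":0},{"x":0,"y":0,"z":0.2,"ax":0,"ay":0,"az":0},{"x":0,"y":0,"z":0.2,"ax":0,"ay":0,"az":0},{"x":0,"y":0,"z":0,"ax":0,"ay":0,"az":0},{"x":0,"y":0,"z":0,"ax":0,"ay":0,"az":0},{"x":0,"y":0,"z":0,"ax":0,"ay":0,"az":0},{"x":0,"y":0,"z":0,"ax":0,"ay":0,"az":0}]'
python3 - <<'E'
from h import *
t=snap('side','s9.png');seg(t,pink);print('brown')
seg(t[:280],lambda h:(h[...,0]<16)&(h[...,1]>110)&(h[...,2]>30)&(h[...,2]<130),60)
p=arm.camera_params('side');h=np.array([518.5,157.4]);d=np.array([-.054,.999]);n=np.array([.999,.054])
print('photo standing pred',proj(p,[[*(h+b*n),z] for z in(100,22) for b in(50,-50)]).tolist())
a=cv2.imread('pics/side0.png')[:,:,::-1].astype(int);D=np.abs(a-t).max(2)
for k,(x,y,X,Y) in dict(goblet=(282,150,310,212),flute=(356,180,390,276),plate=(412,355,505,422),phone=(192,204,255,230)).items():print(k,(D[y:Y,x:X]>40).mean().round(3))
E
```

```text
clock: 15.2
position: [585.9, -152.2, 196.1]
ee_rot: [-0.431, 0.903, 0.001, -0.001]
contact_force: [0.2, 0.2, -0.0]
gripper_width: -0.2
grasp_force: 0.0
[ 310  289   46   45 1667] [[310, 289], [311, 325], [354, 333], [355, 297]]
brown
photo standing pred [[285.0, 213.0], [246.0, 221.0], [286.0, 240.0], [249.0, 249.0]]
goblet 0.011
flute 0.062
plate 0.305
phone 0.031
```

The plate region changed, probably from the arm's shadow. Check its outline in both top views.

```bash
python3 - <<'E'
from h import *
t=snap('top','t9.png');a=cv2.imread('pics/top0.png')[:,:,::-1].copy()
s=cv2.imread('pics/side0.png');s9=cv2.imread('pics/s9.png')
def m(A,B,b):
    x,y,X,Y=b;e=lambda i:cv2.Canny(cv2.GaussianBlur(i,(3,3),0),30,80)
    r=cv2.matchTemplate(e(B)[y-15:Y+15,x-15:X+15],e(A)[y:Y,x:X],cv2.TM_CCOEFF_NORMED);_,v,_,l=cv2.minMaxLoc(r);return l[0]-15,l[1]-15,round(v,2)
for k,b in dict(plate=(454,202,511,257),phone=(155,284,189,348),flute=(310,185,342,226),goblet=(142,205,188,243)).items():print('top',k,m(a,t,b))
for k,b in dict(plate=(412,355,505,422),flute=(356,180,390,276),goblet=(282,150,310,212),phone=(192,204,255,230)).items():print('side',k,m(s,s9,b))
E
```

```text
top plate (0, 0, 0.65)
top phone (0, 0, 0.92)
top flute (0, 0, 0.64)
top goblet (0, 0, 0.88)
side plate (0, 0, 0.62)
side flute (0, 0, 0.76)
side goblet (0, 0, 0.92)
side phone (0, 0, 0.9)
```

Nothing else has moved; handing in.

```bash
python3 -c "
from bench import arm
print(arm.job_done())"
```

```text
the job is handed in; nothing more can be done
None
```

Both markers are standing upright where they lay; the glasses, plate and phone did not move, and I handed the job in at about 15 s. On the first try at the pink one the fingertips pressed on top of its base with about 16 N (limit 20 N), which did not shift it.

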